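Level the sagging spice shelf

ROBOT

A 6-joint arm with a two-finger parallel gripper is mounted at the origin on the work surface. World frame = base frame: x ahead of the robot, y to its left, z up, the work surface at z = 0. Lengths are in m, angles in rad, forces in N, time in s.
With the tool pointing down it reaches from about 0.35 to 0.85 m from the base axis. Payload 8.1 kg.
Tool frame: the origin (TCP) lies on the mounting face of the last link; the fingertips stand 186 mm ahead of it and the grasp point (between the pads) lies 167 mm ahead of it (grip_point_offset is the distance from the TCP to the grasp point, in m); z points along the fingers, y is the direction in which the jaws open and shut (so a half turn about z gives the same grasp; the last joint's range is limited). The gripper opens to 93 mm and grips with 3 to 60 N. Pads are 15 mm wide; open, the fingers measure 128 mm over their backs; the gripper's body (75 mm by 188 mm) begins 65 mm behind the grasp point.
Start: joints at [1.054, 0.13, 1.488, -0, 1.523, -0.085], TCP at [0.251, 0.545, 0.405] pointing down, gripper open.
Joint ranges: [-2.96, 2.96], [-0.89, 2.26], [0.02, 2.5], [-1.34, 4.48], [0, 2.73], [-2.66, 2.66]. Speed limits (rad/s): [2.39, 2.39, 2.79, 3.14, 3.14, 3.14].

INTERFACE

Orientations are given as a rotation vector (axis times angle).
In Python, from plant import read_state, read_camera, close_job, grip_point_offset gives the robot as it stands.
- The arm moves only by the shell command python3 -m creep 'ROWS' [OPENING] [FORCE]. ROWS is JSON, a list of rows, each a list of 2 entries, a list of its own where there are three numbers: the shift along the tool's x, y, z in cm, then the turn, a rotation vector about the tool's x, y, z in degrees. In form: [[[tx, ty, tz], [rx, ry, rz]], ...]. A call has 1 to 12 rows; each row shifts and turns the commanded pose from where the row before left it, along the tool's axes as they then stand; what a row does not reach is not made up. A row lasts 1/12 s, in which the tool goes at most 41.7 mm and 7.16 degrees, less where a joint would pass 70% of its speed; a pose out of reach is approached as far as the arm can. A call is refused whole if a number of a shift passes 4.17 or a number of a turn 7.16, either way. A call with a gripper value outside its range is refused whole. OPENING is the opening in per cent of the stroke, from 0 (shut) to 100 (fully open), set as the call begins (- or left out, the last holds). The fingers move at their own pace and stop on an object; FORCE is the grip in N (left out, the last holds). Time passes only in rows, so rows that do not move let the fingers close. It gives the time, the measured TCP pose, the force and the opening at its end, in the units of the state.
- read_state(): the state, without advancing time (a new reading comes with each control period).
- read_camera(name): name is "side" or "top" or "wrist"; returns a dict with "img" (420x560x3 uint8, red, green, blue), "K" (3x3 intrinsics, pixels), "k1" (the pictures are not rectified: a ray, as slopes to the right and down, at radius r is drawn at 1 + k1 r^2 times it, then the intrinsics apply), "T" (4x4, takes a point from camera to world coordinates). Camera axes: x right, y down, z forward; pixel columns grow to the right and rows downward; lengths in m; the calibration is good to about 2 mm. A picture is of the moment at which its call begins. There is no depth.
- close_job(): hands the job in, once; it reports no verdict.
The state is a dict: "t": time; "q": joint angles; "dq": joint speeds; "joint_torque": joint torques, N m; "tool_pos": TCP position; "orientation": TCP orientation; "force": force on the tool from outside, world axes, zero at the start; "wrist_torque": the same for the moment, N m; "opening": finger opening in m.
Only numpy, scipy, OpenCV 4.12 (cv2) and the standard library are available. Lean on these libraries where they do the work, as an engineer would, in place of code of your own. Each camera call takes 0.05 s, during which the arm holds its last target.

TASK

The little spice shelf sags at its screw-foot end. Lay the spirit level flat on the clear part of the shelf, along the shelf's length, and let go of it; then turn the winged screw foot until the bubble sits centred between the two black lines. Last, press down on the level about as hard as a one-kilogram weight would and finish while still pressing it, with the bubble still centred; leave the pot lid, the jar and the bowl where they stand.

Things in the scene. Friction and masses are not known exactly. Their poses are not given: they have to be found in the camera images.
- level: loose spirit level, aluminium bar 220 x 24 x 46 mm high, 0.3 kg, flat on the counter. Origin: centre of its underside; x along its length, z up. Middle (x -28 to +28 mm): black block, flat top 46 mm up, good to grip across the 24 mm width and to press on. Green vial in the top of the +x half, vial middle at x = 65 mm, top 45 mm up. Either end may point to the foot
- shelf: tilting wooden shelf board, 160 (x) x 360 (y) x 18 mm, pivoting about its x axis. Origin: on the pivot, 12 mm under the top face; y along the board to the foot end (board spans y -15 to +345 mm), z its upward normal. Top face 70 mm above the counter when level. At the start the foot end is 4 to 10 mm too low; it stays where the foot sets it, also when pressed
- shelf_top (a point): point on the shelf's top face in the middle of its clear part, on the board's centre line, 125 mm from the pivot and 185 mm from the foot's axis; y along the board towards the foot, z out of the top face. The level fits here with its length along y
- foot_grip (a point): grip point of the screw foot's head, on the foot's vertical axis, 110 mm above the counter, 310 mm from the pivot. Black wing 58 mm long (this point's x) x 14 mm thick (y), 94 to 124 mm above the counter, standing over the shelf; under it a steel collar 28 mm across, 88 to 94 mm up. z is up; the head keeps its height as it turns
- lid: bystander: clay pot lid, 144 mm across, 64 mm high with its knob, origin at the centre of its underside
- spice_jar: bystander: glass spice jar, 48 mm across, 100 mm high, origin at the centre of its underside
- bowl: bystander: orange plastic bowl, 140 mm across, 60 mm high, origin at the centre of its underside
- foot: the whole screw foot, which turns about its vertical z; origin on its axis at the counter. Seen from above, clockwise raises that end of the shelf: 3.5 mm, 11.3 mrad of tilt, 6.8 mm of bubble travel per radian; anticlockwise lowers it. Needs 0.12 N m, stays where left. 1.1 to 2.8 rad from level at the start; stops 3.1 rad either side of level
- vial_mid (a point): middle of the level's green vial, midway between its two black lines, 65 mm from the level's origin towards its +x end and 41 mm above its underside; x along the level. The lines leave 3 mm clear either side of the centred bubble
- bubble_mid (a point): centre of the white bubble (16 mm long, 10 mm wide) in the vial: centred when it lies at vial_mid. It runs along the level's x to the higher end, 0.6 mm for each mrad of tilt (27 mm at most), and comes to rest within 1 s

How it is judged:
By the outcome, as a careful person would: the job done as asked, in the order asked, and still so for the second after the job is handed in, while the arm keeps its last pose, push and grip.
It also fails if it takes over 72 s, if anything falls off the work surface, if the arm or the gripper's body presses on something with over 40 N, if the wrist force passes 120 N, or if a joint passes its speed limit or range.

## Working session

There is one attempt and no reset: what is moved stays moved. The work goes in short steps, Python scripts to look and compute and a shell command to move; the robot and the scene stay as the last step left them, time stands still between calls to the robot, and variables do not carry over. Pictures are saved under pics/ and viewed, and the job is handed in when it is done.

```bash
ls; mkdir -p pics
python3 - <<'E'
from plant import *
import cv2
s=read_state();print(s, grip_point_offset)
for n in ("side","top","wrist"):
    c=read_camera(n);cv2.imwrite(f"pics/{n}0.png",c["img"][:,:,::-1]);print(n,c["K"].tolist(),c["k1"],c["T"].round(4).tolist())
E
```

```text
pics
{'t': 0.0, 'q': array([ 1.05362551e+00,  1.31151841e-01,  1.48925472e+00,  2.03631852e-05,
        1.52300966e+00, -8.54171784e-02]), 'dq': array([ 0.00034606,  0.00033994, -0.00181816, -0.00076977, -0.0010303 ,
        0.00117505]), 'joint_torque': array([-8.55401158e-04, -5.59840930e+01, -4.91765428e+01,  7.68874283e-02,
        3.51727707e-02, -1.69158075e-04]), 'tool_pos': array([0.25095217, 0.54475003, 0.4037062 ]), 'orientation': array([-6.72822837e-01, -3.06812394e+00,  2.72545073e-03]), 'force': array([-0.05353659, -0.44334681, -0.2555727 ]), 'wrist_torque': array([ 0.01718827,  0.04728296, -0.03480203]), 'opening': 0.09299578296824275} 0.1673
side [[505.18447591054104, 0.0, 277.4769485324063], [0.0, 505.18447591054104, 207.2241254135838], [0.0, 0.0, 1.0]] -0.12149035226655044 [[-0.9976, -0.0587, 0.0369, 0.5821], [-0.0679, 0.7158, -0.695, 1.1121], [0.0144, -0.6958, -0.7181, 1.1493], [0.0, 0.0, 0.0, 1.0]]
top [[466.6520481352115, 0.0, 268.0114663421452], [0.0, 466.6520481352115, 207.9054130761552], [0.0, 0.0, 1.0]] 0.013253929546881425 [[0.004, -0.9916, 0.1295, 0.4535], [-0.9997, -0.0072, -0.0244, 0.1009], [0.0252, -0.1293, -0.9913, 1.4322], [0.0, 0.0, 0.0, 1.0]]
wrist [[330.2126088354808, 0.0, 272.44423283487566], [0.0, 330.2126088354808, 211.8082107299784], [0.0, 0.0, 1.0]] 0.0065102242030258915 [[0.4175, 0.8751, 0.2449, 0.1837], [0.9087, -0.4014, -0.115, 0.5757], [-0.0023, 0.2705, -0.9627, 0.3847], [0.0, 0.0, 0.0, 1.0]]
```

View pics/top0.png

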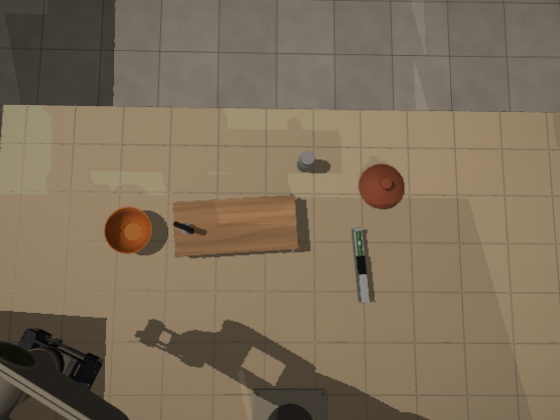

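View pics/side0.png

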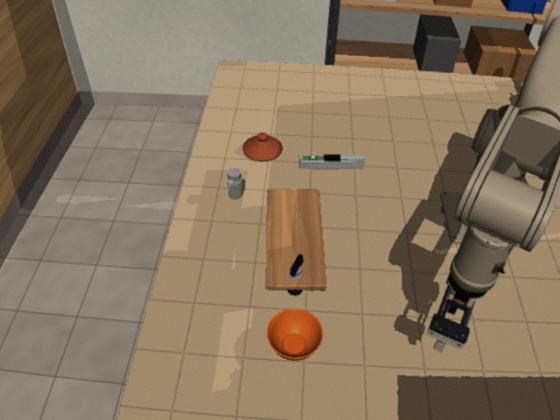

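View pics/wrist0.png

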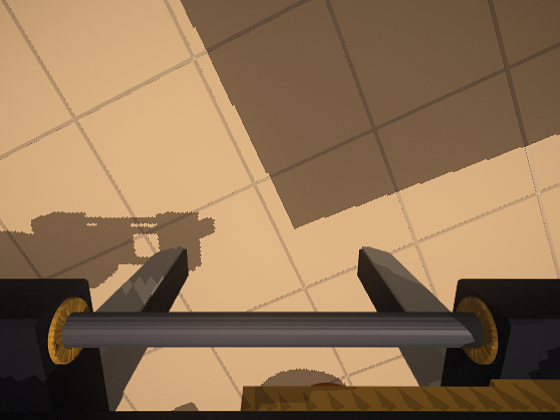

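The top view shows the shelf spanning px (173–298, 197–257), with the wing near (184, 228). The level is at about (362, 265) with its green vial at the far end. The lid, jar and bowl are at (382, 186), (307, 161) and (129, 231). Next I measure them.

```bash
cat > h.py <<'E'
import numpy as np, cv2
from plant import *
from scipy.spatial.transform import Rotation as R
def ray(c,uv):
    K=c["K"]; p=np.array([(uv[0]-K[0,2])/K[0,0],(uv[1]-K[1,2])/K[1,1]])
    q=p.copy()
    for _ in range(20): q=p/(1+c["k1"]*(q@q))
    T=c["T"]; d=T[:3,:3]@np.array([*q,1.]); return T[:3,3],d/np.linalg.norm(d)
def plane(c,uv,z):
    o,d=ray(c,uv); return o+d*(z-o[2])/d[2]
def proj(c,P):
    T=c["T"]; x=T[:3,:3].T@(np.array(P)-T[:3,3]); q=x[:2]/x[2]; q=q*(1+c["k1"]*(q@q))
    return np.array([c["K"][0,0]*q[0]+c["K"][0,2],c["K"][1,1]*q[1]+c["K"][1,2]])
def two(c1,u1,c2,u2):
    o1,d1=ray(c1,u1);o2,d2=ray(c2,u2)
    A=np.stack([d1,-d2],1);s=np.linalg.lstsq(A,o2-o1,rcond=None)[0]
    a=o1+s[0]*d1;b=o2+s[1]*d2;return (a+b)/2,np.linalg.norm(a-b)
def save(img,name,box=None,k=1):
    if box: x0,y0,x1,y1=box; img=img[y0:y1,x0:x1]
    cv2.imwrite("pics/"+name,cv2.resize(img[:,:,::-1],None,fx=k,fy=k,interpolation=cv2.INTER_CUBIC))
def grip():
    s=read_state();r=R.from_rotvec(s["orientation"]);m=r.as_matrix()
    return s["tool_pos"]+grip_point_offset*m[:,2],m,s
def state():
    g,m,s=grip();print("t",round(s["t"],2),"grip",g.round(4),"yaw of tool y",round(np.degrees(np.arctan2(m[1,1],m[0,1])),2),"z",m[:,2].round(4),"F",s["force"].round(1),"open",round(s["opening"],4),"q",s["q"].round(2))
E
python3 - <<'E'
from h import *
c=read_camera("top");save(c["img"],"t1.png",(165,190,305,265),5)
save(c["img"],"t2.png",(340,220,390,310),6)
d=read_camera("side");save(d["img"],"s1.png",(255,140,375,300),4)
E
```

```text
(no output)
```

View pics/t1.png

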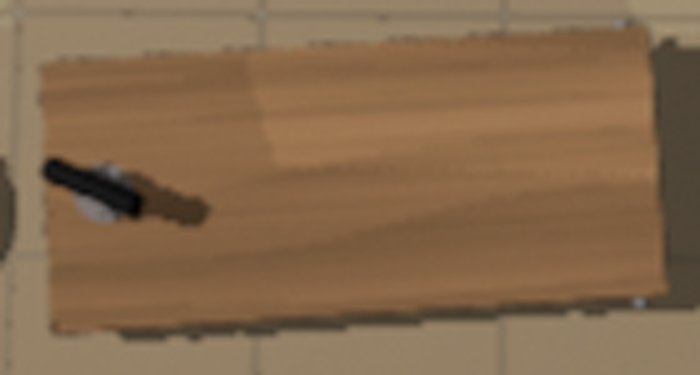

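View pics/t2.png

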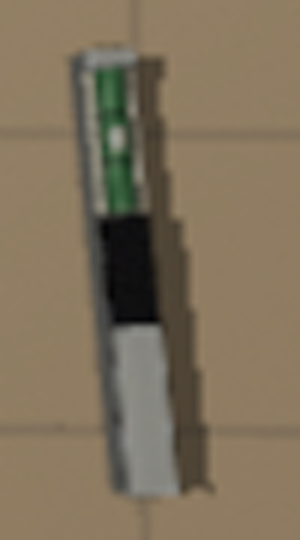

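View pics/s1.png

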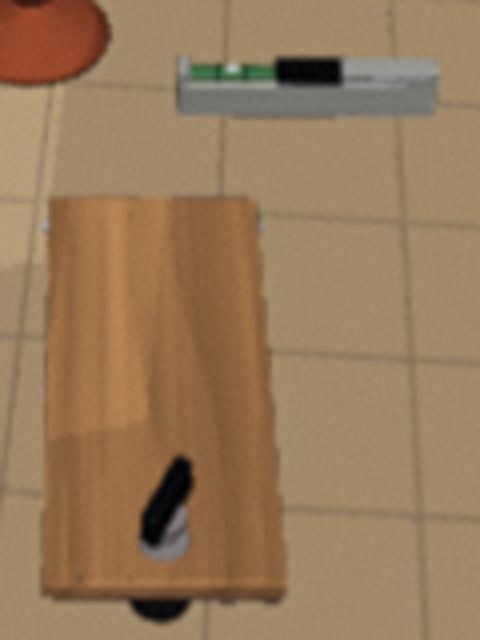

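Run:
```python
from h import *
c=read_camera("top");d=read_camera("side")
def blk(c,box):
    x0,y0,x1,y1=box;m=(c["img"][y0:y1,x0:x1].max(2)<45).astype(np.uint8)
    n,l,st,_=cv2.connectedComponentsWithStats(m);i=1+st[1:,4].argmax()
    p=np.argwhere(l==i)[:,::-1]+[x0,y0]
    return cv2.minAreaRect(p.astype(np.float32)),p
for nm,bt,bs in(("block",(350,245,375,285),(315,148,350,168)),("wing",(165,215,200,240),(285,250,310,280))):
    r,p=blk(c,bt);r2,p2=blk(d,bs);print(nm,r,r2)
    z=.046 if nm=="block" else .124
    box=cv2.boxPoints(r);W=[plane(c,b,z)[:2].round(4).tolist() for b in box];print(W,plane(c,p.mean(0),z),plane(d,p2.mean(0),.046))
u=lambda x,y,k,a,b:(x/k+a-.5+.5/k,y/k+b-.5+.5/k)
for q,z in(((40,63),.062),((645,25),.07),((665,290),.07),((52,330),.062)): print("shelf",plane(c,u(*q,5,165,190),z))
print("collar",plane(c,u(103,190,5,165,190),.094))
for q,z in(((40,590),.062),((285,590),.062),((50,198),.07),((258,198),.07)): print("shelf side",plane(d,u(*q,4,255,140),z))
for q,z in(((83,55),.046),((135,50),.046),((180,490),.046),((124,492),.046),((116,136),.041)): print("level",plane(c,u(*q,6,340,220),z))
for q,z in(((180,60),.046),((435,60),.046),((440,80),.046),((180,85),.046),((180,113),0),((435,113),0)): print("level side",plane(d,u(*q,4,255,140),z))
state()
```

```text
block ((360.9604187011719, 264.60400390625), (17.71166229248047, 8.358312606811523), 84.2894058227539) ((331.5, 157.5), (5.0, 15.0), 90.0)
[[0.4918, -0.1949], [0.4944, -0.2198], [0.4426, -0.2238], [0.44, -0.1991]] [ 0.46738681 -0.2097375   0.046     ] [ 0.47196198 -0.20442469  0.046     ]
wing ((183.37069702148438, 226.80172729492188), (20.22119140625, 4.858338832855225), 23.198591232299805) ((296.16156005859375, 265.09234619140625), (6.573840141296387, 22.326251983642578), 29.744882583618164)
[[0.574, 0.3341], [0.5866, 0.3292], [0.5645, 0.2767], [0.552, 0.2818]] [0.56875458 0.3041782  0.124     ] [0.5726959 0.2600762 0.046    ]
shelf [0.64735953 0.34872926 0.062     ]
shelf [ 0.67166518 -0.00827189  0.07      ]
shelf [ 0.5152715  -0.01946775  0.07      ]
shelf [0.49066117 0.33700219 0.062     ]
collar [0.56966839 0.30484724 0.094     ]
shelf side [0.65175334 0.35158032 0.062     ]
shelf side [0.49225938 0.33937996 0.062     ]
shelf side [ 0.67471285 -0.00745893  0.07      ]
shelf side [ 0.51460749 -0.02081975  0.07      ]
level [ 0.57350949 -0.18910123  0.046     ]
level [ 0.57617742 -0.21519929  0.046     ]
level [ 0.36061682 -0.23236518  0.046     ]
level [ 0.35956418 -0.20485546  0.046     ]
level [ 0.53354917 -0.20585644  0.041     ]
level side [ 0.5808484  -0.20981709  0.046     ]
level side [ 0.36349567 -0.22927891  0.046     ]
level side [ 0.36065097 -0.20322301  0.046     ]
level side [ 0.57965603 -0.17732981  0.046     ]
level side [ 0.57819916 -0.19426381  0.        ]
level side [ 0.35819083 -0.21350989  0.        ]
t 0.35 grip [0.251  0.5448 0.2372] yaw of tool y 65.26 z [-2.e-04 -4.e-04 -1.e+00] F [ 0.1  0.4 -0.1] open 0.0929 q [ 1.05  0.13  1.49 -0.    1.52 -0.09]
```

```bash
python3 -m creep '[[[-2.1,-2.5,0],[0,0,0]],[[-2.1,-2.5,0],[0,0,0]],[[-2.1,-2.5,0],[0,0,0]],[[-2.1,-2.5,0],[0,0,0]],[[-2.1,-2.5,0],[0,0,0]],[[-2.1,-2.5,0],[0,0,0]],[[-2.1,-2.5,0],[0,0,0]],[[-2.1,-2.5,0],[0,0,0]],[[-2.1,-2.5,0],[0,0,0]],[[-2.1,-2.5,0],[0,0,0]],[[-2.1,-2.5,0],[0,0,0]],[[-2.1,-2.5,0],[0,0,0]]]' 60 20 | tail -3
python3 -m creep '[[[-2.1,-2.5,0],[0,0,0]],[[-2.1,-2.5,0],[0,0,0]],[[-2.1,-2.5,0],[0,0,0]],[[-2.1,-2.5,0],[0,0,0]],[[-2.1,-2.5,0],[0,0,0]],[[-2.1,-2.5,0],[0,0,7]],[[-2.1,-2.5,0],[0,0,7]],[[-2.1,-2.5,0],[0,0,7]],[[-2.1,-2.5,0],[0,0,7]],[[0,0,0],[0,0,7]],[[0,0,0],[0,0,7]],[[0,0,0],[0,0,7]]]' | tail -3
python3 -m creep '[[[0,0,0],[0,0,7]],[[0,0,0],[0,0,7]],[[0,0,0],[0,0,7]],[[0,0,0],[0,0,7]],[[0,0,0],[0,0,7]],[[0,0,0],[0,0,7]],[[0,0,0],[0,0,7]],[[0,0,0],[0,0,7]],[[0,0,0],[0,0,7]],[[0,0,0],[0,0,7]],[[0,0,0],[0,0,7]],[[0,0,0],[0,0,7]]]' | tail -3
python3 -c "
from h import *
state()"
```

```text
orientation: [0.672, 3.068, 0.001]
force: [-0.5, -0.5, 0.2]
opening: 0.0559
orientation: [-1.895, -2.505, -0.0]
force: [-0.8, 0.4, 0.4]
opening: 0.0557
orientation: [3.084, 0.597, 0.0]
force: [1.1, -1.0, -0.2]
opening: 0.0555
t 3.35 grip [ 0.4083 -0.1194  0.2375] yaw of tool y -68.09 z [ 2.e-04 -1.e-04 -1.e+00] F [ 1.1 -1.  -0.2] open 0.0555 q [-0.41 -0.36  1.94 -0.    1.56  0.78]
```

```bash
python3 -m creep '[[[0.7,3.5,0],[0,0,0]],[[0.7,3.5,0],[0,0,0]],[[0.7,3.5,0],[0,0,0]],[[0,0,0],[0,0,6]],[[0,0,0],[0,0,6]],[[0,0,0],[0,0,5.5]],[[0,0,0],[0,0,0]],[[0,0,0],[0,0,0]]]' | tail -1
python3 - <<'E'
from h import *
state()
c=read_camera("wrist");save(c["img"],"w1.png")
E
```

```text
opening: 0.0558
t 4.02 grip [ 0.4674 -0.2086  0.2374] yaw of tool y -85.07 z [-0.  0. -1.] F [ 0.6 -0.7  0.8] open 0.0558 q [-0.52 -0.11  1.73  0.    1.52  0.96]
```

View pics/w1.png

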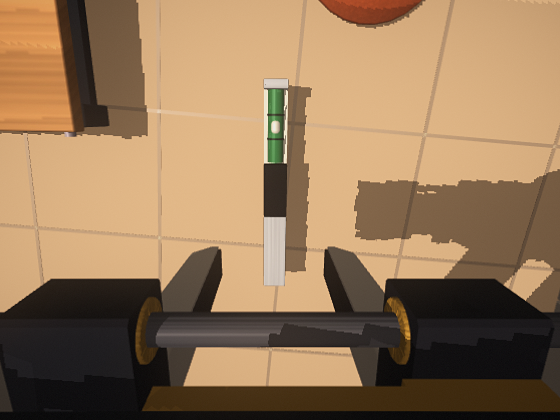

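The wrist view shows the level upright between the fingers, with its block at (275, 190) and its vial at (275, 127). The bubble is centred on the flat counter. I refine the pose from this view.

Run:
```python
from h import *
c=read_camera("wrist")
pts={k:plane(c,v,.046) for k,v in dict(tl=(263.5,163),tr=(286.5,163),bl=(263.5,217),br=(285.5,217),e1=(263.5,79),e2=(288,79),f1=(264,286),f2=(285,286)).items()}
for k,v in pts.items(): print(k,v.round(4))
g,m,s=grip()
ctr=sum(pts[k] for k in("tl","tr","bl","br"))/4
a=(pts["e1"]+pts["e2"])/2;b=(pts["f1"]+pts["f2"])/2;e=a-b
print(ctr,(a+b)/2,np.linalg.norm(e),np.degrees(np.arctan2(e[1],e[0])))
print("tool shift",(m.T@(ctr-g)).round(4))
```

```text
tl [ 0.4992 -0.1975  0.046 ]
tr [ 0.5012 -0.221   0.046 ]
bl [ 0.4416 -0.2021  0.046 ]
br [ 0.4436 -0.2256  0.046 ]
e1 [ 0.5792 -0.191   0.046 ]
e2 [ 0.5813 -0.2144  0.046 ]
f1 [ 0.3599 -0.2093  0.046 ]
f2 [ 0.362  -0.2331  0.046 ]
[ 0.47140086 -0.21153744  0.046     ] [ 0.47058837 -0.21195359  0.046     ] 0.2201151901218751 4.811726979928262
tool shift [0.0036 0.0033 0.1916]
```

```bash
python3 -m creep '[[[0.3,0.28,3.5],[0,0,0]],[[0,0,4],[0,0,0]],[[0,0,4],[0,0,0]],[[0,0,4],[0,0,0]],[[0,0,3],[0,0,0]],[[0,0,1.9],[0,0,0]],[[0,0,0],[0,0,0]],[[0,0,0],[0,0,0]]]' | tail -1
python3 -m creep '[[[0,0,0],[0,0,0]],[[0,0,0],[0,0,0]],[[0,0,0],[0,0,0]],[[0,0,0],[0,0,0]],[[0,0,0],[0,0,0]],[[0,0,0],[0,0,0]]]' 10 25| tail -2
python3 - <<'E'
from h import *
state()
c=read_camera("wrist");save(c["img"],"w2.png")
E
```

```text
opening: 0.0554
force: [-0.2, 1.7, 5.1]
opening: 0.0236
t 5.28 grip [ 0.4712 -0.2113  0.0342] yaw of tool y -85.24 z [ 1.1e-03 -4.0e-04 -1.0e+00] F [-0.2  1.7  5.1] open 0.0236 q [-0.52  0.11  1.91  0.    1.13  0.97]
```

View pics/w2.png

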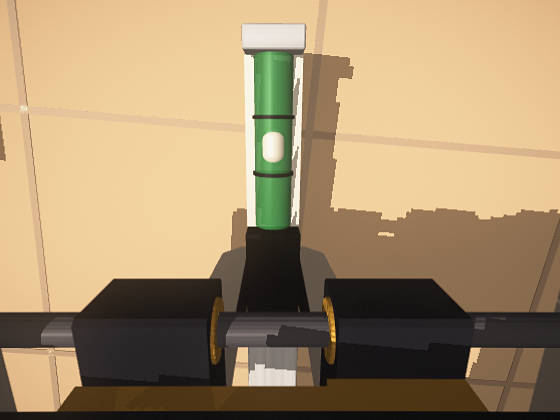

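```bash
python3 -m creep '[[[0,0,-1.5],[0,0,0]],[[0,0,-3],[0,0,0]],[[0,0,-4],[0,0,0]],[[0,0,-4],[0,0,0]],[[0,0,-4],[0,0,0]],[[1.4,-3.2,0],[0,0,0]],[[1.4,-3.2,0],[0,0,0]],[[1.4,-3.2,0],[0,0,0]],[[1.4,-3.2,0],[0,0,0]],[[1.4,-3.2,0],[0,0,0]],[[1.4,-3.2,0],[0,0,0]],[[1.4,-3.2,0],[0,0,0]]]' | tail -2
python3 -m creep '[[[1.4,-3.2,0],[0,0,-5]],[[1.4,-3.2,0],[0,0,-7]],[[1.4,-3.2,0],[0,0,-7]],[[0,0,0],[0,0,-7]],[[0,0,0],[0,0,-7]],[[0,0,0],[0,0,-7]],[[0,0,0],[0,0,-7]],[[0,0,0],[0,0,-7]],[[0,0,0],[0,0,-7]],[[0,0,0],[0,0,-7]],[[0,0,0],[0,0,-7]],[[0,0,0],[0,0,-7]]]' | tail -2
python3 -m creep '[[[0,0,0],[0,0,-7]],[[0,0,0],[0,0,0]],[[0,0,0],[0,0,0]]]' | tail -2
python3 - <<'E'
from h import *
state()
c=read_camera("wrist");save(c["img"],"w3.png")
c=read_camera("top");save(c["img"],"t3.png",(150,130,410,290),3)
E
```

```text
force: [0.4, 0.5, -3.2]
opening: 0.0241
force: [0.0, 1.5, -2.7]
opening: 0.0243
force: [-0.9, 0.4, -1.5]
opening: 0.0238
t 7.58 grip [0.5732 0.1218 0.1977] yaw of tool y 3.54 z [-1.3e-03 -2.0e-04 -1.0e+00] F [-0.9  0.4 -1.5] open 0.0238 q [ 0.12  0.12  1.58 -0.    1.45  0.06]
```

View pics/w3.png

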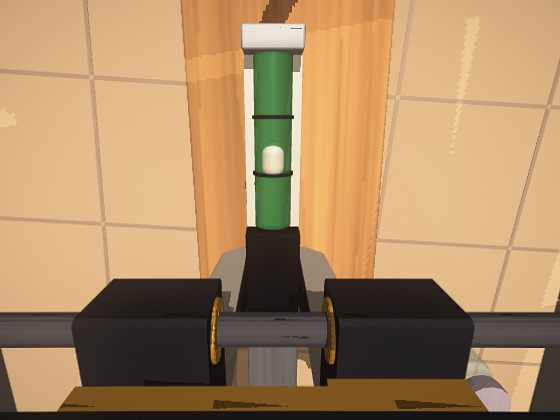

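View pics/t3.png

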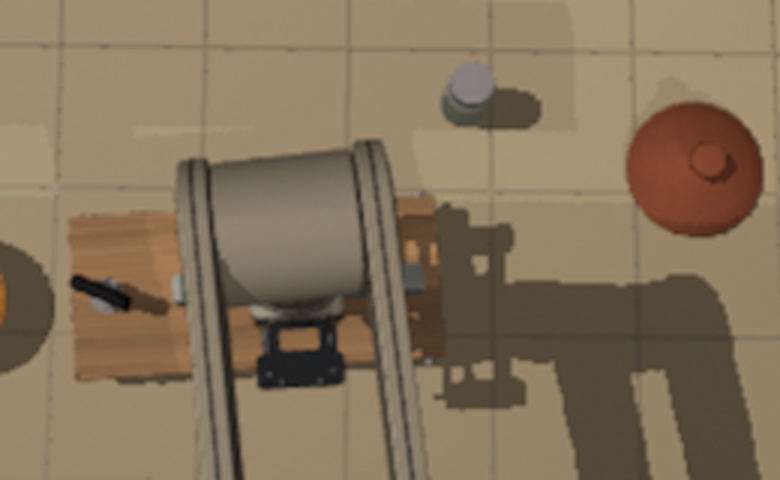

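Level is held, roughly aligned with the board, and its axis (px 273) is left of the board's middle (about 288). I measure the board edges from this view.

Run:
```python
from h import *
c=read_camera("wrist");im=c["img"].astype(int)
# board: saturated orange
sat=(im[:,:,0]-im[:,:,2])
L=[];Rr=[]
for r in range(10,230,20):
    row=cv2.GaussianBlur(sat[r:r+1].astype(np.float32),(5,1),0)[0]
    g=np.gradient(row); 
    l=150+np.argmax(g[150:235]); q=330+np.argmin(g[330:430]); print(r,l,q)
    L.append((l,r));Rr.append((q,r))
g,m,s=grip()
for nm,P in(("L",L),("R",Rr)):
    W=np.array([plane(c,p,.070-.0225*0) for p in P]);  # ~ tilt corrected below
    W=np.array([plane(c,p,.070-.022*(w[1]-.0)/1.0) for p,w in zip(P,W)])
    vx,vy,x0,y0=cv2.fitLine(W[:,:2].astype(np.float32),cv2.DIST_HUBER,0,.01,.01).ravel()
    t=(.1257-y0)/vy;print(nm,"x at y=.1257:",x0+vx*t,"yaw",np.degrees(np.arctan2(vy,vx)),W[[0,-1]].round(3).tolist())
state()
```

```text
10 181 393
30 183 391
50 184 390
70 185 388
90 187 386
110 189 385
130 190 383
150 191 382
170 193 380
190 194 379
210 196 377
L x at y=.1257: 0.50664574 yaw -85.670906 [[0.496, 0.271, 0.064], [0.508, 0.115, 0.067]]
R x at y=.1257: 0.6657414 yaw -86.17006 [[0.656, 0.281, 0.064], [0.666, 0.125, 0.067]]
t 7.73 grip [0.5735 0.1218 0.1982] yaw of tool y 3.57 z [-5.e-04 -1.e-04 -1.e+00] F [ 0.3 -0.5 -3.3] open 0.0237 q [ 0.12  0.11  1.58 -0.    1.45  0.06]
```

```bash
python3 -m creep '[[[0.35,0.6,0],[0,0,-0.4]],[[0.35,0.65,0],[0,-1.2,0]],[[0,0,3],[0,0,0]],[[0,0,3],[0,0,0]],[[0,0,2],[0,0,0]],[[0,0,0.8],[0,0,0]],[[0,0,0.4],[0,0,0]],[[0,0,0],[0,0,0]]]' | tail -2
python3 - <<'E'
from h import *
state()
c=read_camera("wrist");save(c["img"],"w4.png")
c=read_camera("side");save(c["img"],"s4.png",(230,140,370,300),3.7)
E
```

```text
force: [-0.5, -0.3, -3.0]
opening: 0.0235
t 8.4 grip [0.5861 0.1244 0.1062] yaw of tool y 4.15 z [ 8.000e-04 -2.140e-02 -9.998e-01] F [-0.5 -0.3 -3. ] open 0.0235 q [ 0.14  0.23  1.62 -0.02  1.29  0.07]
```

View pics/w4.png

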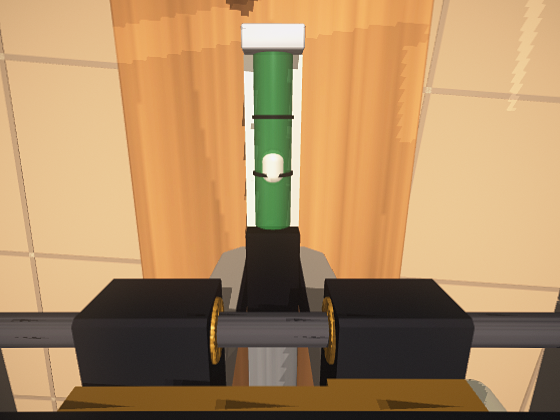

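View pics/s4.png

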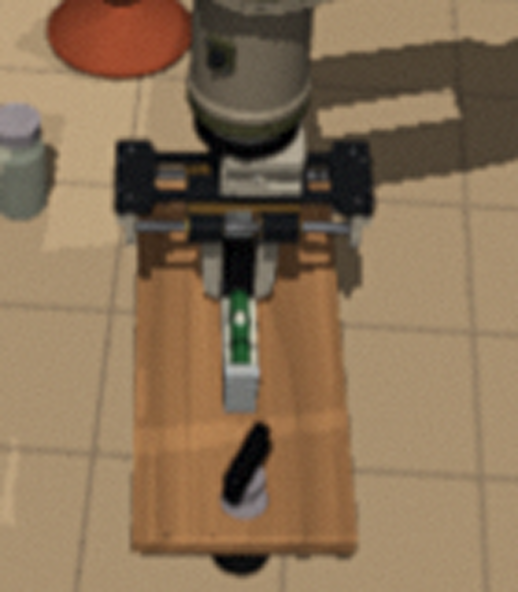

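The wrist view shows the level along the board in the middle, between the board edges at px 115–435. The side view agrees, and the wing is clear of the level's end. I lower it to contact.

```bash
python3 -m creep '[[[0,0,0.2],[0,0,0]],[[0,0,0],[0,0,0]]]' | grep force
python3 -m creep '[[[0,0,0.15],[0,0,0]],[[0,0,0],[0,0,0]]]' | grep force
python3 -m creep '[[[0,0,0.1],[0,0,0]],[[0,0,0],[0,0,0]]]' | grep force
python3 -c "
from h import *
state()"
```

```text
force: [-0.2, 1.1, -2.8]
force: [0.7, 0.6, -0.9]
force: [-0.6, -0.9, 1.1]
t 9.0 grip [0.5866 0.124  0.1027] yaw of tool y 4.15 z [ 0.003  -0.0209 -0.9998] F [-0.6 -0.9  1.1] open 0.0239 q [ 0.14  0.23  1.63 -0.02  1.28  0.07]
```

```bash
python3 -m creep '[[[0,0,0.08],[0,0,0]],[[0,0,0],[0,0,0]]]' | grep force
python3 -m creep '[[[0,0,0],[0,0,0]],[[0,0,0],[0,0,0]],[[0,0,0],[0,0,0]],[[0,0,0],[0,0,0]]]' 60 | grep -A1 force
python3 -m creep '[[[0,0,-1],[0,0,0]],[[0,0,-3],[0,0,0]],[[0,0,-4],[0,0,0]],[[0,0,-3],[0,1.2,0]],[[0,0,0],[0,0,0]],[[0,0,0],[0,0,0]]]' | grep -A1 force
python3 - <<'E'
from h import *
state()
c=read_camera("wrist");save(c["img"],"w5.png")
E
```

```text
force: [-2.2, -2.6, 8.3]
force: [-0.6, 0.8, -0.0]
opening: 0.046
force: [-0.8, -0.4, -0.5]
opening: 0.0558
t 10.0 grip [0.5874 0.1302 0.215 ] yaw of tool y 4.16 z [ 6.2e-03  9.0e-04 -1.0e+00] F [-0.8 -0.4 -0.5] open 0.0558 q [0.13 0.14 1.52 0.   1.48 0.06]
```

View pics/w5.png

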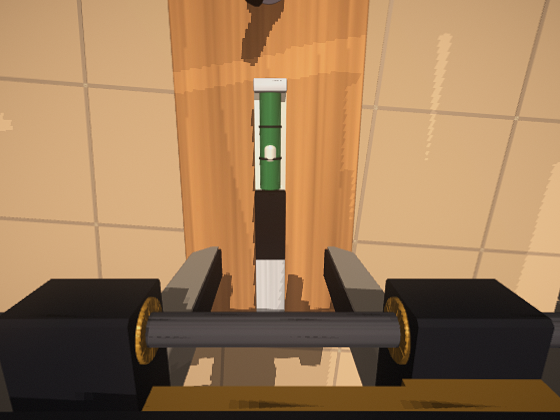

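The level lies free on the board. In the wrist view the lines are at rows ~127 and ~159, and the bubble is at ~152, towards the pivot. I measure it more precisely and locate the wing.

```bash
cat >> h.py <<'E'
def bubble(c,base=.068):
    """rows profile along vial: returns bubble offset in mm toward foot (+)"""
    im=c["img"].astype(int)
    R_,G,B=im[:,:,0],im[:,:,1],im[:,:,2]
    green=((G-R_>25)&(G-B>15)).astype(np.uint8)
    n,l,st,_=cv2.connectedComponentsWithStats(cv2.morphologyEx(green,cv2.MORPH_CLOSE,np.ones((9,9),np.uint8)))
    i=1+st[1:,4].argmax();x,y,w,h=st[i][:4]
    sub=im[y:y+h,x:x+w]
    white=(sub.min(2)>150).astype(np.uint8)
    hull=np.zeros_like(white);cn,_=cv2.findContours((l[y:y+h,x:x+w]==i).astype(np.uint8),0,1)
    k=max(3,w//6)
    white[:,:k]=0;white[:,w-k:]=0
    n,l2,s2,_=cv2.connectedComponentsWithStats(white);
    h_=3;s2=s2.copy();s2[0,4]=0
    ok=[j for j in range(1,n) if s2[j,1]>3 and s2[j,1]+s2[j,3]<h-3]
    j=max(ok,key=lambda j:s2[j,4]);bx,by,bw,bh,_=s2[j]
    prof=sub[:,[q for q in range(k,w-k) ]].max(2)
    cols=np.r_[k:max(k+1,bx-1),min(bx+bw+1,w-k-1):w-k]
    pr=sub[:,cols].max(2).mean(1)
    print("vial box",x,y,w,h,"bubble",x+bx,y+by,bw,bh)
    print("dark rows",[(y+r,int(pr[r])) for r in range(4,h-4) if pr[r]<np.median(pr)*.75])
    return x+w/2
E
python3 - <<'E'
from h import *
c=read_camera("wrist");u=bubble(c)
for r in(144.5,159.5,126.5,158.5): print(r,plane(c,(270,r),.068+.041).round(4))
t=read_camera("top");save(t["img"],"t5.png",(160,190,310,270),5)
d=read_camera("side");save(d["img"],"s5.png",(230,140,370,300),3.7)
E
```

```text
vial box 262 92 20 98 bubble 267 145 11 14
dark rows [(np.int32(125), 68), (np.int32(126), 50), (np.int32(127), 57), (np.int32(158), 53), (np.int32(159), 47)]
144.5 [0.5813 0.1858 0.109 ]
159.5 [0.5821 0.1746 0.109 ]
126.5 [0.5804 0.1988 0.109 ]
158.5 [0.582  0.1754 0.109 ]
```

View pics/t5.png

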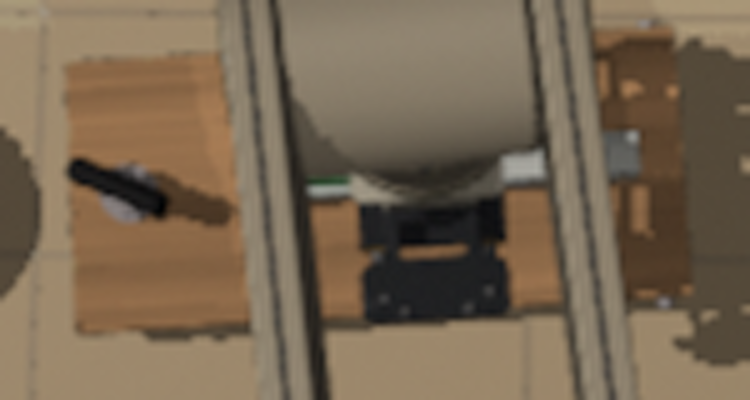

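View pics/s5.png

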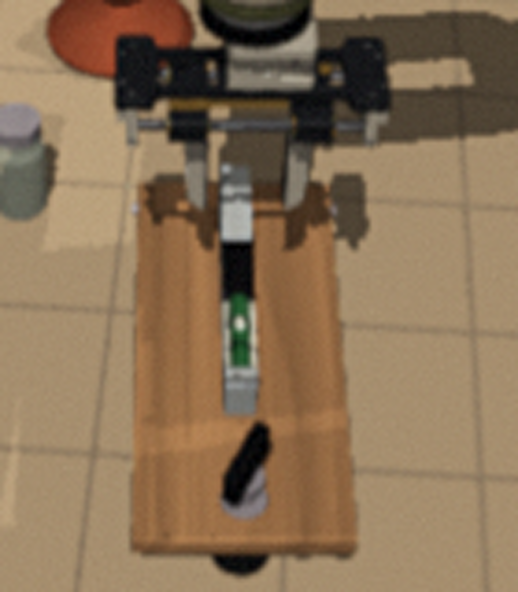

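```bash
python3 -m creep '[[[3.5,0,0],[0,0,0]],[[3.5,0,0],[0,0,0]],[[3,0,0],[0,0,0]],[[0,0,0],[0,0,0]],[[0,0,0],[0,0,0]]]' 60 | grep force
python3 - <<'E'
from h import *
state()
c=read_camera("wrist");save(c["img"],"w6.png")
E
```

```text
force: [0.6, -0.2, -1.1]
t 10.62 grip [0.5771 0.2308 0.2092] yaw of tool y 4.33 z [-0.0029 -0.0011 -1.    ] F [ 0.6 -0.2 -1.1] open 0.0559 q [ 0.3   0.2   1.46 -0.    1.48  0.22]
```

View pics/w6.png

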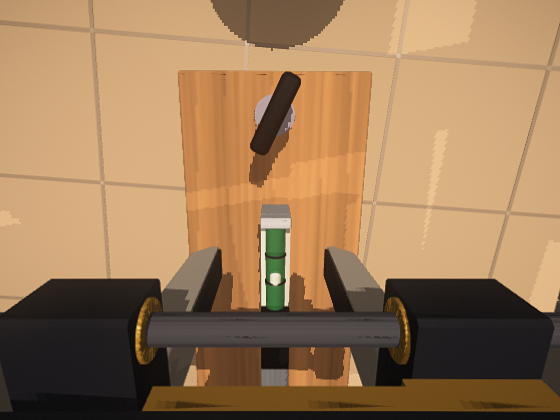

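The wrist view shows the wing as a black bar from (292, 75) to (259, 152), with its collar at about (272, 115). The bubble is at ~(276, 279), with the lines at rows 255 and 283.

Run:
```python
from h import *
c=read_camera("wrist")
x0,y0=235,62;m=(c["img"][y0:165,x0:315].max(2)<60).astype(np.uint8)
n,l,st,_=cv2.connectedComponentsWithStats(m);i=1+st[1:,4].argmax()
p=(np.argwhere(l==i)[:,::-1]+[x0,y0]).astype(np.float32);r=cv2.minAreaRect(p);print(r)
W=np.array([plane(c,b,.124) for b in cv2.boxPoints(r)]);print(W.round(4).tolist(),W.mean(0))
e=W[1]-W[0];f=W[2]-W[1]
for v in(e,f): print(np.linalg.norm(v),np.degrees(np.arctan2(v[1],v[0])))
for z in (.094,.124): print(plane(c,(272.5,115),z))
```

```text
((274.3672790527344, 111.17052459716797), (20.24573516845703, 87.00807189941406), 24.904766082763672)
[[0.5562, 0.2842, 0.124], [0.5774, 0.3366, 0.124], [0.5898, 0.3324, 0.124], [0.5694, 0.2793, 0.124]] [0.57319175 0.30809707 0.124     ]
0.05657009554099351 68.03762628178283
0.013189638259505348 -18.833770522795923
[0.57234454 0.306659   0.094     ]
[0.57242596 0.30637543 0.124     ]
```

```bash
python3 -m creep '[[[3.8,0.1,0],[0,0,0]],[[3.8,0,0],[0,0,0]],[[0,0,2],[0,0,6.5]],[[0,0,2],[0,0,6.5]],[[0,0,1],[0,0,6.5]],[[0,0,0],[0,0,6.5]],[[0,0,0],[0,0,0]],[[0,0,0],[0,0,0]]]' 60 | grep force
python3 - <<'E'
from h import *
state()
c=read_camera("wrist");save(c["img"],"w7.png")
E
```

```text
force: [0.4, -0.6, 0.4]
t 11.38 grip [0.5741 0.3043 0.1609] yaw of tool y -21.72 z [-4.e-04 -5.e-04 -1.e+00] F [ 0.4 -0.6  0.4] open 0.0562 q [ 0.41  0.31  1.43 -0.    1.41  0.79]
```

View pics/w7.png

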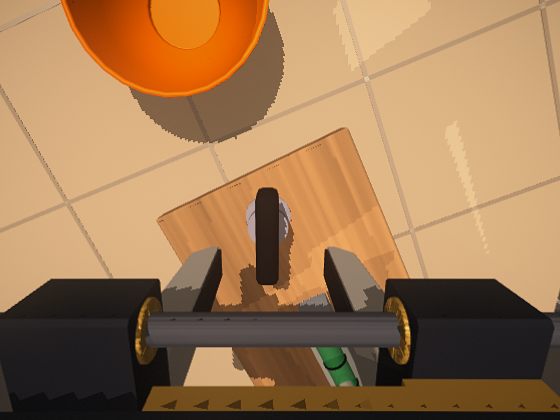

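```bash
python3 -m creep '[[[0.2,-0.25,1.5],[0,0,0]],[[0,0,1.5],[0,0,0]],[[0,0,1.0],[0,0,0]],[[0,0,0.5],[0,0,0]],[[0,0,0],[0,0,0]],[[0,0,0],[0,0,0]]]' | grep force
python3 -c "
from h import *
state()"
python3 -m creep '[[[0,0,0],[0,0,0]],[[0,0,0],[0,0,0]],[[0,0,0],[0,0,0]],[[0,0,0],[0,0,0]],[[0,0,0],[0,0,0]],[[0,0,0],[0,0,0]]]' 0 30| grep -A1 force
python3 - <<'E'
from h import *
state()
c=read_camera("wrist");save(c["img"],"w8.png")
E
```

```text
force: [-0.6, -0.2, 0.8]
t 11.93 grip [0.5724 0.3082 0.1164] yaw of tool y -21.8 z [ 0.e+00 -1.e-04 -1.e+00] F [-0.6 -0.2  0.8] open 0.0557 q [ 0.42  0.34  1.46 -0.    1.33  0.8 ]
force: [-0.1, -0.3, -0.7]
opening: 0.0202
t 12.43 grip [0.5723 0.3084 0.1163] yaw of tool y -21.84 z [ 3.e-04  1.e-04 -1.e+00] F [-0.1 -0.3 -0.7] open 0.0202 q [0.42 0.34 1.46 0.   1.33 0.8 ]
```

View pics/w8.png

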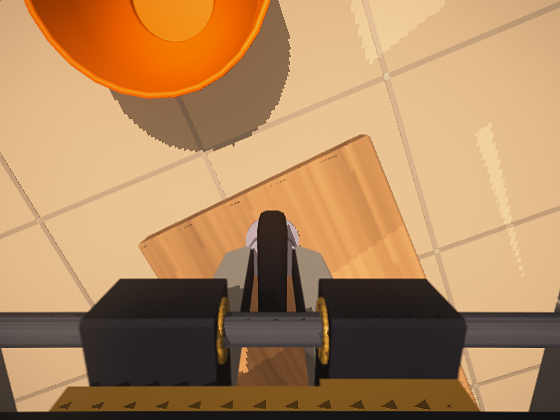

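```bash
python3 -m creep '[[[0,0,0],[0,0,0]],[[0,0,0],[0,0,0]],[[0,0,0],[0,0,0]]]' 0 30| grep -A1 force
python3 -m creep '[[[0,0,0],[0,0,3]],[[0,0,0],[0,0,5]],[[0,0,0],[0,0,5]],[[0,0,0],[0,0,5]],[[0,0,0],[0,0,5]],[[0,0,0],[0,0,5]],[[0,0,0],[0,0,5]],[[0,0,0],[0,0,5]]]' | grep -A1 force
python3 - <<'E'
from h import *
state();print(read_state()["wrist_torque"])
E
```

```text
force: [-2.0, 0.1, 0.8]
opening: 0.0135
force: [-2.9, 0.7, 3.1]
opening: 0.0138
t 13.4 grip [0.5718 0.3086 0.1162] yaw of tool y -60.06 z [-7.e-04  2.e-04 -1.e+00] F [-2.9  0.7  3.1] open 0.0138 q [0.42 0.34 1.46 0.   1.33 1.46]
[0.1212735  0.57121371 0.12478939]
```

```bash
python3 -m creep '[[[0,0,0],[0,0,5]],[[0,0,0],[0,0,5]],[[0,0,0],[0,0,5]],[[0,0,0],[0,0,5]],[[0,0,0],[0,0,5]],[[0,0,0],[0,0,5]],[[0,0,0],[0,0,5]],[[0,0,0],[0,0,3]],[[0,0,0],[0,0,0]],[[0,0,0],[0,0,0]]]' | grep -A1 force
python3 - <<'E'
from h import *
state()
t=read_camera("top");save(t["img"],"t9.png",(160,190,310,270),5)
d=read_camera("side");save(d["img"],"s9.png",(230,140,370,300),3.7)
E
```

```text
force: [-4.4, 4.3, 1.9]
opening: 0.0134
t 14.23 grip [0.5718 0.309  0.1162] yaw of tool y -97.72 z [-7.e-04  7.e-04 -1.e+00] F [-4.4  4.3  1.9] open 0.0134 q [0.42 0.34 1.46 0.   1.33 2.12]
```

View pics/t9.png

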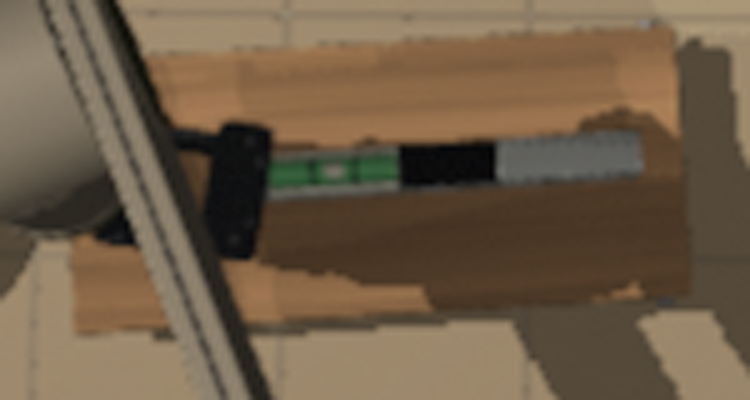

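View pics/s9.png

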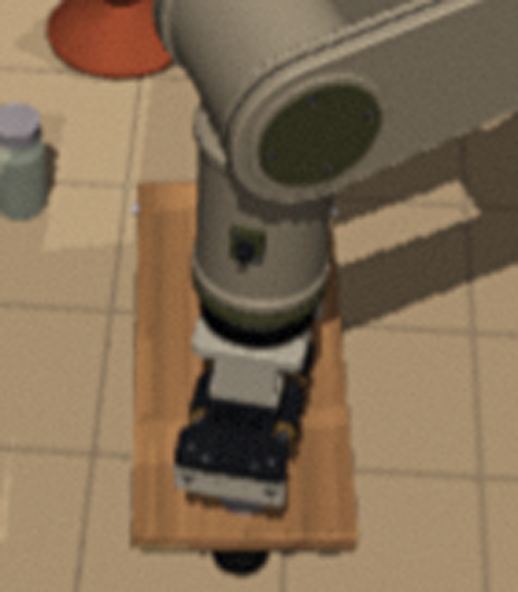

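The top view shows the vial beside the gripper with the bubble near (333, 171), which looks close to centred. I enlarge it.

Run:
```python
from h import *
t=read_camera("top");save(t["img"],"t10.png",(210,215,245,233),20)
im=t["img"][220:229,210:245].astype(int)
print(im[:,:,0]);
```

```text
[[ 16  15  16  22  64  85  85  87  87  88  88  90  90  90  90  90  91  91
   93  92  87  80  82  84  80  76  77  79  81  61  11  11  11   7  11]
 [ 16  23  21  22  61  81  82  83  80  75  77  77  72  70  72  73  72  68
   68  68  61  54  59  59  56  51  52  51  59  46  12  10  11  10  12]
 [ 18  30  29  22  44  57  59  59  54  50  52  46  39  42  51  61  66  61
   48  44  36  35  44  45  44  45  46  47  51  44  19  12  10  12  11]
 [ 17  25  24  26  38  44  44  45  45  46  47  38  31  46  74  93  98  96
   75  51  42  43  54  53  53  53  53  53  57  50  23  12  11   9  11]
 [ 16  15  16  30  46  52  53  53  54  53  53  47  41  49  88 111 114 108
   82  52  44  43  53  53  53  53  53  53  59  52  25  12  12  12  12]
 [ 15  16  13  34  50  53  54  53  52  53  53  47  41  46  72  88  89  81
   62  46  38  36  47  47  46  46  46  46  48  43  23  10  12  10  11]
 [ 15  15  12  35  48  47  46  45  46  46  46  44  36  38  52  59  59  61
   64  63  56  55  68  75  75  74  83  91  91  73  33  13  10   9  11]
 [ 15  15  21  49  64  62  68  75  75  74  83  91  90  90  93  94  94  96
   98  98  97  94  95  97  97  94  95 100 100  82  49  42  42  41  48]
 [ 16  15  24  59  88  95  94  96  96  94  96 101 100  98  94  93  95  92
   90  90  90  88  85  85  83  77  76  77  77  70  64  66  65  65  71]]
```

View pics/t10.png

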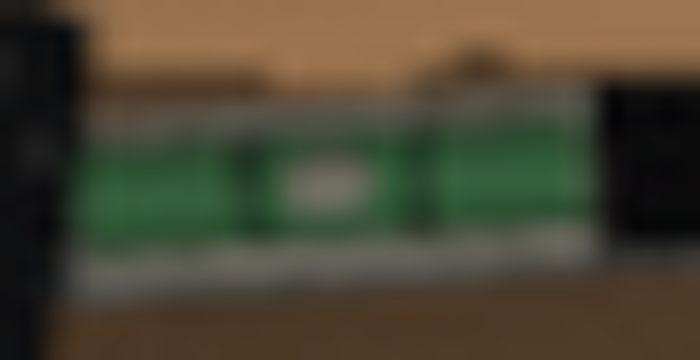

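```bash
python3 -m creep '[[[0,0,0],[0,0,0]],[[0,0,0],[0,0,0]],[[0,0,0],[0,0,0]],[[0,0,0],[0,0,0]],[[0,0,0],[0,0,0]],[[0,0,-1],[0,0,0]],[[0,0,-3],[0,0,0]],[[0,0,-3],[0,0,0]],[[0,0,-3],[0,0,-7]],[[0,0,0],[0,0,-7]],[[0,0,0],[0,0,-7]],[[0,0,0],[0,0,-7]]]' 50 | grep -A1 force
python3 -m creep '[[[0,0,0],[0,0,-7]],[[0,0,0],[0,0,-7]],[[0,0,0],[0,0,-7]],[[0,0,0],[0,0,-7]],[[0,0,0],[0,0,-7]],[[0,0,0],[0,0,-7]],[[0,0,0],[0,0,-7]],[[0,0,0],[0,0,-7]],[[0,0,0],[0,0,-7]],[[0,0,0],[0,0,-7]],[[0,0,0],[0,0,-4]]]' 0 10 | grep -A1 force
python3 - <<'E'
from h import *
state()
E
```

```text
force: [-0.0, 0.1, 0.5]
opening: 0.0467
force: [0.4, -0.4, 0.2]
opening: 0.0003
t 16.3 grip [0.5724 0.3083 0.2171] yaw of tool y 4.56 z [ 8.e-04  2.e-04 -1.e+00] F [ 0.4 -0.4  0.2] open 0.0003 q [ 0.42  0.27  1.36 -0.    1.5   0.34]
```

```bash
python3 -m creep '[[[-3.7,0,0],[0,0,0]],[[-3.7,0,0],[0,0,0]],[[-3.7,0,0],[0,0,0]],[[-3.7,0,0],[0,0,0]],[[-3.6,-0.1,0],[0,0,0]],[[0,0,2],[0,0,0]],[[0,0,2],[0,0,0]],[[0,0,0],[0,0,0]],[[0,0,0],[0,0,0]]]' | grep -A1 force
python3 - <<'E'
from h import *
state()
c=read_camera("wrist");save(c["img"],"w11.png")
bubble(c)
t=read_camera("top");save(t["img"],"t11.png")
E
```

```text
force: [0.5, -0.1, 1.5]
opening: 0.0005
t 17.05 grip [0.5838 0.1245 0.1757] yaw of tool y 4.15 z [-2.3e-03 -3.0e-04 -1.0e+00] F [ 0.5 -0.1  1.5] open 0.0005 q [ 0.12  0.16  1.57 -0.    1.41  0.05]
vial box 266 78 24 118 bubble 271 127 14 20
dark rows [(np.int32(119), 57), (np.int32(120), 53), (np.int32(121), 82), (np.int32(157), 79), (np.int32(158), 55), (np.int32(159), 52), (np.int32(160), 85)]
```

View pics/w11.png

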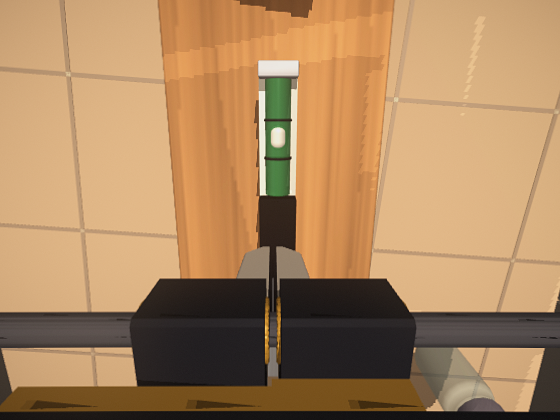

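```bash
cat >> h.py <<'E'
def off(c,u,rows,z):
    a,b,l1,l2=[plane(c,(u,r),z)[:2] for r in rows]
    e=(l1-l2);L=np.linalg.norm(e);e/=L
    print("bubble-mid offset toward +x end, mm",1e3*((a+b)/2-(l1+l2)/2)@e,"len",1e3*np.linalg.norm(a-b),"lines",1e3*L)
E
python3 - <<'E'
from h import *
c=read_camera("wrist")
im=c["img"].astype(int);print([(r,*im[r,278]) for r in range(116,165)][::1])
off(c,278,(126.5,146.5,119.8,158.6),.111)
# reference picture on the flat counter (w1): same camera relative geometry in local terms
w=cv2.imread("pics/w1.png")[:,:,::-1].astype(int);print([(r,*w[r,275]) for r in range(110,145)])
E
```

```text
[(116, np.int64(75), np.int64(124), np.int64(67)), (117, np.int64(76), np.int64(124), np.int64(67)), (118, np.int64(76), np.int64(126), np.int64(67)), (119, np.int64(73), np.int64(110), np.int64(62)), (120, np.int64(59), np.int64(59), np.int64(39)), (121, np.int64(55), np.int64(39), np.int64(33)), (122, np.int64(61), np.int64(67), np.int64(43)), (123, np.int64(74), np.int64(118), np.int64(64)), (124, np.int64(77), np.int64(126), np.int64(68)), (125, np.int64(74), np.int64(123), np.int64(65)), (126, np.int64(74), np.int64(123), np.int64(65)), (127, np.int64(81), np.int64(132), np.int64(71)), (128, np.int64(108), np.int64(151), np.int64(93)), (129, np.int64(234), np.int64(220), np.int64(190)), (130, np.int64(242), np.int64(231), np.int64(208)), (131, np.int64(239), np.int64(230), np.int64(205)), (132, np.int64(238), np.int64(228), np.int64(202)), (133, np.int64(236), np.int64(225), np.int64(198)), (134, np.int64(234), np.int64(221), np.int64(195)), (135, np.int64(234), np.int64(220), np.int64(195)), (136, np.int64(233), np.int64(221), np.int64(195)), (137, np.int64(233), np.int64(220),
[... 2559 characters left out ...]
1, np.int64(231), np.int64(215), np.int64(188)), (132, np.int64(220), np.int64(200), np.int64(175)), (133, np.int64(146), np.int64(161), np.int64(120)), (134, np.int64(82), np.int64(134), np.int64(75)), (135, np.int64(78), np.int64(133), np.int64(72)), (136, np.int64(80), np.int64(135), np.int64(74)), (137, np.int64(80), np.int64(136), np.int64(74)), (138, np.int64(64), np.int64(83), np.int64(52)), (139, np.int64(58), np.int64(54), np.int64(42)), (140, np.int64(75), np.int64(120), np.int64(67)), (141, np.int64(78), np.int64(135), np.int64(74)), (142, np.int64(79), np.int64(134), np.int64(74)), (143, np.int64(79), np.int64(133), np.int64(73)), (144, np.int64(77), np.int64(132), np.int64(73))]
```

The same-column readings put the bubble about 1.5 mm towards the foot. The flat-counter reference picture gave 0. It is between the lines, but I have time to trim it, so I turn the foot back about 12° anticlockwise.

```bash
python3 -m creep '[[[0,0,-3.5],[0,0,0]],[[3.7,0.1,0],[0,0,0]],[[3.7,0,0],[0,0,0]],[[3.7,0,0],[0,0,0]],[[3.7,0,0],[0,0,-6]],[[3.6,0,0],[0,0,0]],[[0,0,0],[0,0,-7]],[[0,0,0],[0,0,-7]],[[0,0,0],[0,0,-7]],[[0,0,0],[0,0,-7]],[[0,0,0],[0,0,-7]],[[0,0,0],[0,0,-7]]]' 50 | grep -A1 force
python3 -m creep '[[[0,0,0],[0,0,-7]],[[0,0,0],[0,0,-7]],[[0,0,0],[0,0,-7]],[[0,0,0],[0,0,-7]],[[0,0,0],[0,0,-2]],[[0,0,0],[0,0,0]],[[0,0,0],[0,0,0]]]'  | grep -A1 force
python3 - <<'E'
from h import *
state();g,m,s=grip();print(m.T@(np.array([.5718,.3087,.1163])-g))
c=read_camera("wrist");save(c["img"],"w12.png")
E
```

```text
force: [0.6, 0.3, 0.0]
opening: 0.0463
force: [0.1, 0.3, 0.5]
opening: 0.047
t 18.78 grip [0.5688 0.3085 0.2124] yaw of tool y 82.1 z [ 1.6e-03  7.0e-04 -1.0e+00] F [0.1 0.3 0.5] open 0.047 q [ 0.42  0.27  1.38 -0.    1.49 -1.02]
[-0.00280919  0.00047996  0.09613347]
```

View pics/w12.png

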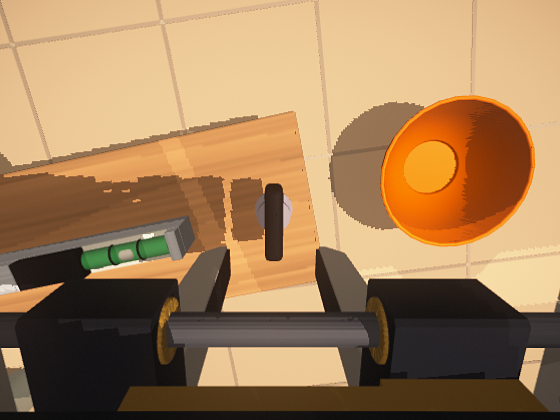

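The wing, at (274, 222), stands upright between the fingers, and the bowl is well clear. I descend, grip and turn back.

```bash
python3 -m creep '[[[-0.28,0,3],[0,0,0]],[[0,0,3],[0,0,0]],[[0,0,2],[0,0,0]],[[0,0,1.1],[0,0,0]],[[0,0,0.5],[0,0,0]],[[0,0,0],[0,0,0]]]' | grep -A1 force
python3 -m creep '[[[0,0,0],[0,0,0]],[[0,0,0],[0,0,0]],[[0,0,0],[0,0,0]],[[0,0,0],[0,0,0]],[[0,0,0],[0,0,0]],[[0,0,0],[0,0,0]],[[0,0,0],[0,0,0]]]' 0 30 | grep -A1 force
python3 - <<'E'
from h import *
state()
E
python3 -m creep '[[[0,0,0],[0,0,-3]],[[0,0,0],[0,0,-3]],[[0,0,0],[0,0,-3]],[[0,0,0],[0,0,-3]],[[0,0,0],[0,0,0]],[[0,0,0],[0,0,0]]]' | grep -A1 force
python3 - <<'E'
from h import *
state()
E
python3 -m creep '[[[0,0,0],[0,0,0]],[[0,0,0],[0,0,0]],[[0,0,0],[0,0,0]],[[0,0,0],[0,0,0]],[[0,0,-1],[0,0,0]],[[0,0,-3],[0,0,0]],[[0,0,-3],[0,0,0]],[[0,0,-3],[0,0,0]],[[0,0,0],[0,0,0]]]' 50 | grep -A1 force
python3 - <<'E'
from h import *
state()
c=read_camera("wrist");save(c["img"],"w13.png")
E
```

```text
force: [0.3, 0.4, 0.5]
opening: 0.0464
force: [1.7, 6.2, -0.6]
opening: 0.0135
t 19.92 grip [0.5718 0.3089 0.116 ] yaw of tool y 82.18 z [ 0.0019  0.0025 -1.    ] F [ 1.7  6.2 -0.6] open 0.0135 q [ 0.42  0.34  1.47  0.    1.33 -1.02]
force: [1.6, 4.8, -0.0]
opening: 0.0135
t 20.42 grip [0.5719 0.3088 0.116 ] yaw of tool y 94.21 z [ 0.002   0.0023 -1.    ] F [ 1.6  4.8 -0. ] open 0.0135 q [ 0.42  0.34  1.47  0.    1.33 -1.23]
force: [0.6, 0.1, 1.5]
opening: 0.0466
t 21.17 grip [0.5744 0.3088 0.2244] yaw of tool y 94.15 z [ 0.0106  0.0046 -0.9999] F [0.6 0.1 1.5] open 0.0466 q [ 0.41  0.27  1.36 -0.    1.51 -1.23]
```

View pics/w13.png

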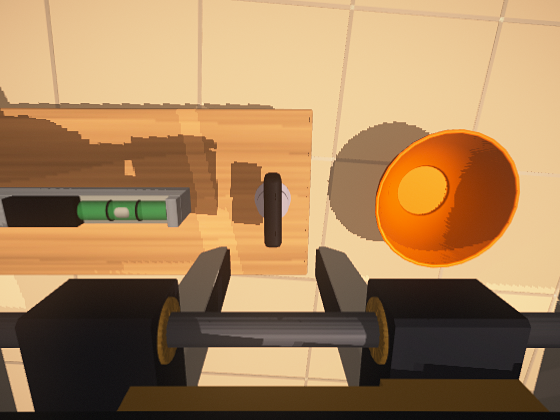

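The bubble, at (121, 211), looks midway between the lines at x = 107 and 138. I go to the pressing pose with the fingers shut.

```bash
python3 -m creep '[[[0,0,0],[0,0,7]],[[0,0,0],[0,0,7]],[[0,0,0],[0,0,7]],[[0,0,0],[0,0,7]],[[0,0,0],[0,0,7]],[[0,0,0],[0,0,7]],[[0,0,0],[0,0,7]],[[0,0,0],[0,0,7]],[[0,0,0],[0,0,7]],[[0,0,0],[0,0,7]],[[0,0,0],[0,0,7]],[[0,0,0],[0,0,7]]]' 0 10 | grep -A1 force
python3 -m creep '[[[-3.7,0,0],[0,0,6]],[[-3.7,0,0],[0,0,0]],[[-3.7,0,0],[0,0,0]],[[-3.7,0,0],[0,0,0]],[[-3.6,-0.1,0],[0,0,0]],[[0,0,2],[0,0,0]],[[0,0,2],[0,0,0]],[[0,0,0],[0,0,0]],[[0,0,0],[0,0,0]]]' | grep -A1 force
python3 - <<'E'
from h import *
state();g,m,s=grip();print((m.T@(np.array([.5865,.1255,.135])-g)).round(4)*100)
z=m[:,2];w=np.cross(z,[0,0,-1]);print("tool tilt fix deg",np.degrees(m.T@w).round(2))
c=read_camera("wrist");save(c["img"],"w14.png");bubble(c)
im=c["img"].astype(int);print([(r,im[r,272:282,1].mean().astype(int)) for r in range(100,180)])
E
```

```text
force: [-0.1, -0.9, 0.2]
opening: 0.0004
force: [0.5, 0.7, 0.3]
opening: 0.0002
t 22.97 grip [0.586  0.124  0.1734] yaw of tool y 4.14 z [-4.2e-03 -5.0e-04 -1.0e+00] F [0.5 0.7 0.3] open 0.0002 q [0.12 0.17 1.56 0.   1.41 0.05]
[0.14 0.08 3.84]
tool tilt fix deg [-0.24  0.01 -0.  ]
vial box 262 76 25 120 bubble 268 129 14 20
dark rows [(np.int32(117), 79), (np.int32(118), 55), (np.int32(119), 54), (np.int32(156), 84), (np.int32(157), 55), (np.int32(158), 52), (np.int32(159), 78)]
[(100, np.int64(127)), (101, np.int64(127)), (102, np.int64(127)), (103, np.int64(127)), (104, np.int64(127)), (105, np.int64(127)), (106, np.int64(127)), (107, np.int64(127)), (108, np.int64(127)), (109, np.int64(126)), (110, np.int64(127)), (111, np.int64(127)), (112, np.int64(127)), (113, np.int64(126)), (114, np.int64(127)), (115, np.int64(127)), (116, np.int64(130)), (117, np.int64(87)), (118, np.int64(49)), (119, np.int64(40)), (120, np.int64(114)), (121, np.int64(129)), (122, np.int64(126)), (123, np.int64(126)), (124, np.int64(126)), (125, np.int64(124)), (126, np.int64(129)), (127, np.int64(133)), (
[... 439 characters left out ...]
(148, np.int64(153)), (149, np.int64(130)), (150, np.int64(122)), (151, np.int64(123)), (152, np.int64(124)), (153, np.int64(125)), (154, np.int64(126)), (155, np.int64(118)), (156, np.int64(109)), (157, np.int64(63)), (158, np.int64(38)), (159, np.int64(67)), (160, np.int64(116)), (161, np.int64(126)), (162, np.int64(124)), (163, np.int64(124)), (164, np.int64(124)), (165, np.int64(124)), (166, np.int64(124)), (167, np.int64(124)), (168, np.int64(123)), (169, np.int64(123)), (170, np.int64(124)), (171, np.int64(123)), (172, np.int64(123)), (173, np.int64(123)), (174, np.int64(123)), (175, np.int64(123)), (176, np.int64(123)), (177, np.int64(123)), (178, np.int64(123)), (179, np.int64(123))]
```

View pics/w14.png

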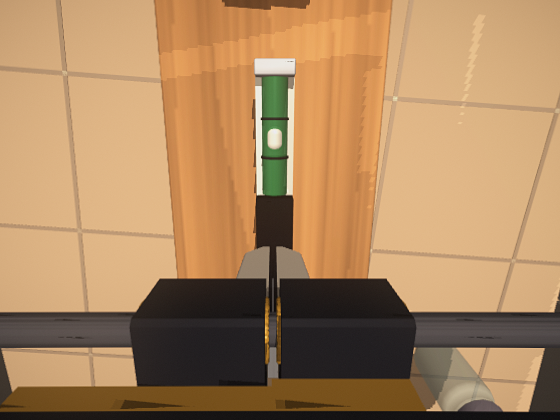

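The bubble spans rows ~128.5–148.3 and the lines are at 118.3 and 158.0, so it is centred to within about 0.2 mm. I press down in small steps.

```bash
python3 -m creep '[[[0.14,0.08,1.5],[-0.2,0,0]],[[0,0,1.2],[0,0,0]],[[0,0,0.6],[0,0,0]],[[0,0,0],[0,0,0]],[[0,0,0],[0,0,0]]]' | grep force
python3 -m creep '[[[0,0,0.2],[0,0,0]],[[0,0,0],[0,0,0]]]' | grep force
python3 -m creep '[[[0,0,0.1],[0,0,0]],[[0,0,0],[0,0,0]]]' | grep force
python3 -c "
from h import *
state()"
```

```text
force: [0.0, -1.1, -0.3]
force: [0.5, -1.1, -1.2]
force: [-1.0, 0.9, -0.2]
t 23.77 grip [0.589  0.1259 0.1394] yaw of tool y 4.16 z [ 3.9e-03  3.0e-04 -1.0e+00] F [-1.   0.9 -0.2] open 0.0007 q [ 0.13  0.2   1.6  -0.    1.34  0.05]
```

```bash
python3 -m creep '[[[0,-0.25,0.2],[0,0,0]],[[0,0,0],[0,0,0]]]' | grep force
python3 -m creep '[[[0,0,0.1],[0,0,0]],[[0,0,0],[0,0,0]]]' | grep force
python3 -m creep '[[[0,0,0.06],[0,0,0]],[[0,0,0],[0,0,0]]]' | grep force
python3 -m creep '[[[0,0,0.04],[0,0,0]],[[0,0,0],[0,0,0]]]' | grep force
python3 -c "
from h import *
state()"
```

```text
force: [0.4, -0.2, -0.7]
force: [-0.6, -0.4, -0.4]
force: [0.8, -0.1, 1.2]
force: [-0.3, -0.2, -0.4]
t 24.43 grip [0.5864 0.1257 0.1352] yaw of tool y 4.16 z [ 3.6e-03  3.0e-04 -1.0e+00] F [-0.3 -0.2 -0.4] open 0.0005 q [ 0.13  0.2   1.61 -0.    1.34  0.05]
```

```bash
for i in 1 ; do python3 -m creep '[[[0,0,0.05],[0,0,0]],[[0,0,0],[0,0,0]]]' | grep force; done
python3 -m creep '[[[0,0,0.05],[0,0,0]],[[0,0,0],[0,0,0]]]' | grep force
python3 -m creep '[[[0,0,0.04],[0,0,0]],[[0,0,0],[0,0,0]]]' | grep force
python3 -m creep '[[[0,0,0.04],[0,0,0]],[[0,0,0],[0,0,0]]]' | grep force
python3 -c "
from h import *
state()"
```

```text
force: [-2.7, -0.1, 4.5]
force: [-3.0, -0.7, 7.8]
force: [-3.5, -1.0, 9.0]
force: [-2.9, -0.7, 11.7]
t 25.1 grip [0.5871 0.1258 0.1352] yaw of tool y 4.16 z [ 5.5e-03  4.0e-04 -1.0e+00] F [-2.9 -0.7 11.7] open 0.0 q [ 0.13  0.2   1.61 -0.    1.33  0.05]
```

```bash
python3 -m creep '[[[0,0,-0.02],[0,0,0]],[[0,0,0],[0,0,0]]]' | grep force
for i in 1; do python3 -m creep '[[[0,0,0],[0,0,0]],[[0,0,0],[0,0,0]],[[0,0,0],[0,0,0]]]' | grep force; done
python3 - <<'E'
from h import *
F=[]
for k in range(6):
    c=read_camera("wrist" if k<4 else ("side" if k==4 else "top"));F.append(read_state()["force"])
    if k==3: save(c["img"],"w15.png");bubble(c);im=c["img"].astype(int);x0=0
    if k==4: save(c["img"],"s15.png")
    if k==5: save(c["img"],"t15.png")
F=np.array(F);print(F.mean(0),F[:,2]);state()
E
```

```text
force: [-4.5, -1.0, 9.9]
force: [-3.8, -0.3, 10.6]
vial box 257 70 31 145 bubble 264 134 18 25
dark rows [(np.int32(121), 55), (np.int32(122), 50), (np.int32(123), 55), (np.int32(168), 62), (np.int32(169), 53), (np.int32(170), 53), (np.int32(171), 79)]
[-3.5721844  -0.73889694 10.1330144 ] [10.08424331  9.89618386  9.93049235  9.94894814 10.39756958 10.54064918]
t 25.82 grip [0.5869 0.1258 0.1352] yaw of tool y 4.16 z [ 5.2e-03  4.0e-04 -1.0e+00] F [-3.8 -0.5 10.5] open 0.0004 q [ 0.13  0.2   1.61 -0.    1.34  0.05]
```

View pics/w15.png

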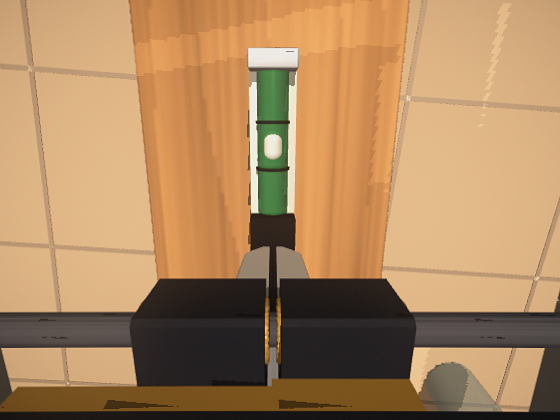

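View pics/s15.png

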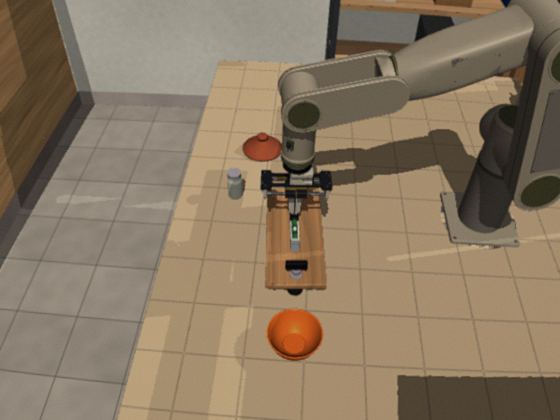

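View pics/t15.png

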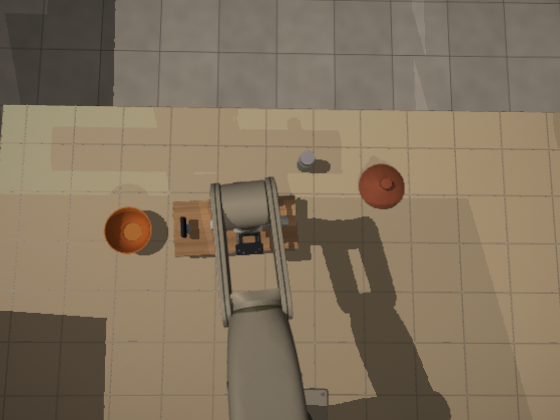

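The bubble spans rows 134–158 between lines at 122 and 169, so it is centred. The push is steady at about 10 N. The lid, jar and bowl are at their starting pixels, so I hand it in.

```bash
python3 -c "
from plant import *
print(close_job())"
```

```text
the job is handed in; nothing more can be done
None
```

I laid the level on the shelf along its length with the vial end towards the foot and let go of it. I then turned the screw foot about 76° clockwise. That left the bubble about 1.5 mm too far towards the foot, so I turned it back about 12° and the bubble came to the middle. I handed the job in at about 26 s, with the shut fingertips pressing on the black block.

- **Bubble:** the last wrist picture, taken while pressing, shows it between the two lines and centred to within about 0.3 mm.
- **Push:** the downward force held at 9.9–10.5 N. There was also a steady sideways force of about 3.6 N, which I left.
- **Bystanders:** the lid, jar and bowl show at the same places as at the start in the top and side pictures.
- **Disagreement:** after the first turn the top camera suggested about 0.7 mm of overshoot and the wrist camera about 1.5 mm. I went by the wrist camera, which read zero when the level lay flat on the counter.

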